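# Gauge the tile press after a thickness change

### The job

The bench tile press is being changed over to the next thinner tile: turn the thickness dial on its top clockwise (seen from above) by one click, so that it rests in the next stop. Then take the steel taper gauge by its wooden handle and slide the blade, level and straight, in from the front between the two platens until it drags snugly on both of them, without forcing it. Finish still holding the gauge snug at that depth - do not let go - and leave the other things on the table where they are.

Things in the scene. Friction and masses are not known exactly. Their poses are not given: they have to be found in the camera images.
- press_base: Fixed grey base of a bench tile press with its steel lower platen, 125 x 125 mm, top face 70 mm above the table. Origin on the table under the platen's middle; x from the open front to the back (blade goes in along +x), z up. Base plate 170 (x) x 230 mm, 24 mm high. 20 mm guide pillars 90 mm left and right of the middle carry a crosshead, 44 mm wide in x, 150 to 185 mm above the table.
- bed_edge (a point): Middle of the upper front edge of the lower platen (62.5 mm in front of the press's middle, 70 mm above the table); axes as press_base. The blade slides in over this edge along press_base x.
- upper_platen: Steel upper platen, 125 x 125 x 16 mm, right above the lower one, front edges in line, faces parallel. Origin at the middle of its lower face, axes as press_base. Each click of the dial lowers it 3 mm. The gap between the platens is about 10 mm before and 7 mm after the click; the true gap differs by up to 1 mm from press to press.
- dial_grip (a point): Where to grip the thickness dial: on its vertical axis, 222 mm above the table, over the middle of the press; axes as press_base. The dial is a black disc 60 mm across, top face 200 mm above the table, with an upright wing bar on it, 52 mm long, 14 mm thick, 28 mm high (200 to 228 mm above the table).
- dial (a joint): Turn of the thickness dial in rad, growing clockwise seen from above. Spring detents hold it at 0, 1.047 and 2.094 (60 degrees a click); it starts at the first. At 0 the wing bar lies along press_base x (front to back). The detent resists with up to about 0.15 N m in the first half of a click and then pulls into the next stop.
- gauge: Loose taper gauge, 0.22 kg, left or right of the press: handle 106 mm long, 22 wide, 28 high; steel blade 85 mm long, 18 wide. Origin where blade meets handle, on the handle's underside; x along the blade to the tip, z up. Blade underside flat, 9 mm above the handle's; upper face slopes: 2 mm thick at the tip, 10.5 at the handle (1 mm per 10 mm). Centre of mass near the junction.
- gauge_grip (a point): Where to grip the gauge: middle of the handle's section (14 mm above its underside), 25 mm behind the junction; the handle is 22 mm wide there.
- gauge_tip (a point): Middle of the lower edge of the blade's tip, 85 mm ahead of the junction, 9 mm above the level of the handle's underside.
- knife: Loose clay knife, not needed: black handle 105 mm long, 20 mm wide, 16 mm high, thin blade 85 mm. Origin at the junction, on the underside.
- rolling_pin: Loose wooden rolling pin, not needed: 400 mm long, 54 mm thick. Origin under its middle.
- slat0: Loose wooden slat, not needed: 400 x 30 x 7 mm. Origin under its middle.
- slat1: A second such slat beside it, not needed.
- tiles: Loose stack of four tiles beside the press, not needed: 106 x 106 mm, 28 mm high. Origin under its middle.
- glaze_jar: Loose glaze jar on the other side of the press, not needed: 54 mm across, 70 mm high. Origin under its middle.
- brush_pot: Loose clay pot of brushes to the right of the press, not needed: 64 mm across, 75 mm high, brushes to about 200 mm. Origin under its middle.

How it is judged:
On the way, in this order (a step that is already met when the one before it is completed fails the run):
1. the dial is turned one click clockwise and rests in the next stop (value of joint dial between 0.9 and 1.2 rad and velocity of joint dial below 0.1 rad/s), for 0.2 s.
2. the gauge is held and its blade is in between the platens, dragging on both (x of gauge_tip in the frame of bed_edge above 0.025 m and contact force between gauge and upper_platen above 0.8 N and contact force between gauge and press_base above 0.8 N and contact force between the fingers and gauge above 3 N), for 0.2 s.
At the end, for the whole second after the job is handed in: Dial at its second stop (1.047 rad within 0.15). Gauge held by the fingers, at rest, level within 0.08 rad, straight within 0.2, handle in front of the press; blade tip 25 to 80 mm in behind the front edge, within 45 mm of the middle, pressing on each platen with 0.8 to 25 N (all of step 2 and value of joint dial between 0.9 and 1.2 rad and x of gauge_tip in the frame of bed_edge below 0.08 m and x of gauge_grip in the frame of bed_edge below 0 m and y of gauge_tip in the frame of bed_edge between -0.045 and 0.045 m and angle between the x axis of gauge and the x axis of press_base, either way round below 0.2 rad and angle between gauge's own z axis and vertical below 0.08 rad and contact force between gauge and upper_platen below 25 N and contact force between gauge and press_base below 25 N and linear speed of gauge below 0.01 m/s); the arm keeps its last pose, push and grip.
It fails at once if the gauge is forced: it presses on a platen with more than 40 N (contact force between gauge and upper_platen above 40 N or contact force between gauge and press_base above 40 N).
It fails at once if the dial is turned past its second stop (value of joint dial above 1.6 rad).
It fails at once if another thing on the table is moved more than 30 mm (distance of any of knife, rolling_pin, slat0, slat1, tiles, glaze_jar, brush_pot from where it was at the start of the episode above 0.03 m).
It also fails if it takes over 64 s, if anything falls off the work surface, if the arm or the gripper's body presses on something with over 40 N, if the wrist force passes 120 N, or if a joint passes its speed limit or range.

### The arm

A 6-joint arm with a two-finger parallel gripper is mounted at the origin on the work surface. World frame = base frame: x ahead of the robot, y to its left, z up, the work surface at z = 0. Lengths are in m, angles in rad, forces in N, time in s.
With the tool pointing down it reaches from about 0.375 to 0.75 m from the base axis. Payload 9 kg.
Tool frame: the origin (TCP) lies at the very end of the fingers, on their centre line; the grasp point (between the pads) lies bot.pinch_z behind it (bot.pinch_z is the distance from the TCP to the grasp point, in m); x points along the fingers, y is the direction in which the jaws open and shut, and the axes are right-handed (so a half turn about x gives the same grasp; the last joint's range is limited). The gripper opens to 85 mm and grips with 20 to 120 N. Pads are 22 mm wide; open, the fingers measure 114 mm over their backs; the gripper's body (76 mm by 85 mm) begins 54 mm behind the grasp point. The pads swing forward as they close: fully open they stand 13 mm farther back than shut.
Start: joints at [-1.354, 0.104, 0.097, 1.564, 0, 1.353], TCP at [0.253, -0.544, 0.231] pointing down, gripper open.
Joint ranges: [-2.99, 2.99], [-0.84, 1.86], [-1.1, 1.16], [-1.84, 2.11], [-1.51, 1.56], [-3.14, 3.14]. Speed limits (rad/s): [2.22, 2.22, 2.57, 3.14, 3.14, 3.14].

### API

Orientations are given as a rotation vector (axis times angle).
In Python, from rig import bot gives the robot as it stands.
- The arm moves only by the tool servo_tool, never from a script. Its arguments are lists of equal length, an entry for each row: "slide": the shift along the tool's x, y, z in m, a list of three; "delta_rot": the turn, a rotation vector about the tool's x, y, z in degrees, a list of three; "claw": the opening, from -1 (shut) to 1 (fully open). A call has 1 to 12 rows; each row is the pose to reach, as a shift and turn from the pose commanded when the call began, along the tool's axes at that moment; what a row does not reach only later rows make up. A row lasts 1/10 s, in which the tool goes at most 50 mm and 8.59 degrees, less where a joint would pass 70% of its speed; a pose out of reach is approached as far as the arm can. A call with a gripper value outside its range is refused whole. The fingers move at their own pace and stop on an object; "newtons" is the grip in N (left out, the last holds). Time passes only in rows, so rows that repeat a pose let the fingers close. It gives the time, the measured TCP pose, the force and the opening at its end, in the units of the state.
- bot.state(): the state, without advancing time (a new reading comes with each control period).
- bot.capture(name): name is "scene" or "top" or "wrist"; returns the picture (384x512x3 uint8, red, green, blue); there is no depth.
- bot.camera_model(name): a dict with "fx", "fy", "cx", "cy" (pixels), "position" and "rotation" of the camera in the world; the wrist camera has in their place "T_tool_cam" (4x4, takes a point from camera to tool coordinates, whose origin is the TCP and whose axes are the tool frame's). Camera axes: x right, y up, looking along -z (the intrinsics and any distortion apply to the point x, -y, -z); pixel columns grow to the right and rows downward; lengths in m; the calibration is good to about 2 mm. A picture is of the moment at which its call begins: read the wrist's pose just before it. camera_model takes no time and is no camera call.
- bot.job_done(): hands the job in, once; it reports no verdict.
Trained networks look in the newest picture that a camera, given by its name, has taken for a name from the list of things; names that differ only in an ending like _2 or _b are one class to them, and where a whole thing is asked for, a point or a joint stands for the part that bears it (a point fixed in the world has none). Each returns a list of dicts, best first, with "score" (0 to 1); they miss things now and then, are a little off and sometimes report something else, mostly with a low value. They report only what shows in the picture. A call takes as long as a camera call.
- bot.search_frame(camera, thing): "centre" ([column, row] in pixels, amid what is visible of it).
- bot.masks_of(camera, thing): "mask" (384x512 bool, what is visible of it) and "centre" ([column, row] in pixels, amid what is visible of it).
The state is a dict: "t": time; "joint_positions": joint angles; "joint_velocities": joint speeds; "joint_torque": joint torques, N m; "ee_pos": TCP position; "tool_rot": TCP orientation; "wrist_force": force on the tool from outside, world axes, zero at the start; "torque": the same for the moment, N m; "opening": finger opening in m.
Only numpy, scipy, OpenCV 4.12 (cv2) and the standard library are available. Lean on these libraries where they do the work, as an engineer would, in place of code of your own. Each camera call takes 0.05 s, during which the arm holds its last target.

## Working session

There is one attempt and no reset: what is moved stays moved. The work goes in short steps, Python scripts to look and compute and a tool call to move; the robot and the scene stay as the last step left them, time stands still between calls to the robot, and variables do not carry over. Pictures are saved under pics/ and viewed, and the job is handed in when it is done.

Besides the shell and the picture viewer there is one more tool, called after ">>>" as name(argument=value, ...), one argument or row to a line, values as JSON. servo_tool: Moves the arm, as the interface text tells. Its arguments: {"type":"object","properties":{"slide":{"type":"array","items":{"type":"array","items":{"type":"number"}}},"delta_rot":{"type":"array","items":{"type":"array","items":{"type":"number"}}},"claw":{"type":"array","items":{"type":"number"}},"newtons":{"type":"number"}},"required":["slide","delta_rot","claw"]}

```bash
ls; mkdir -p pics
python3 - <<'E'
from rig import bot
import cv2
print(bot.state(), bot.pinch_z)
for n in ("scene","top"):
    cv2.imwrite(f"pics/{n}0.png", cv2.resize(bot.capture(n)[:,:,::-1],(800,600)))
    m=bot.camera_model(n); print(n,m)
print(bot.camera_model("wrist"))
for n in ("scene","top"):
  for th in ("press_base","dial","upper_platen","gauge","knife","tiles","glaze_jar","brush_pot"):
    print(n,th,[(r["centre"],round(r["score"],2)) for r in bot.search_frame(n,th)[:2]])
print(bot.state()["t"])
E
```

```text
pics
{'t': 0.0, 'joint_positions': array([-1.35368833e+00,  1.04689611e-01,  9.64495340e-02,  1.56391746e+00,
        2.70864112e-05,  1.35312003e+00]), 'joint_velocities': array([ 1.39924264e-03,  1.05055690e-03, -1.12307162e-03, -5.99265408e-05,
       -1.19176436e-04,  3.50233763e-04]), 'joint_torque': array([-3.84748755e-04, -5.56927478e+01,  5.03654373e+01,  1.67811272e-02,
       -2.03218015e-04,  1.87277777e-06]), 'ee_pos': array([ 0.25268181, -0.54381744,  0.23051715]), 'tool_rot': array([ 1.98145578,  0.43904429, -1.98140003]), 'wrist_force': array([-0.89158046,  0.30800144, -0.52520284]), 'torque': array([-0.00469896,  0.05357769, -0.02991048]), 'opening': 0.08574493432839037} 0.0187
scene {'fx': 460.2395713155352, 'fy': 460.2395713155352, 'cx': 256.1759928473514, 'cy': 199.99336772980195, 'position': array([ 1.2296824 , -0.85761523,  1.1504028 ]), 'rotation': array([0.80017239, 0.26437021, 0.65312592])}
top {'fx': 371.03797029100986, 'fy': 371.03797029100986, 'cx': 254.81280477756286, 'cy': 194.78623938964506, 'position': array([ 0.45009007, -0.03167168,  1.29606554]), 'ro
[... 554 characters left out ...]
.62)]
scene dial [([272.1, 218.2], 0.77)]
scene upper_platen [([276.6, 246.5], 0.92), ([169.8, 266.7], 0.32)]
scene gauge [([283.4, 164.8], 0.61)]
scene knife [([172.0, 268.6], 0.61)]
scene tiles [([314.4, 230.8], 0.61), ([196.0, 320.3], 0.52)]
scene glaze_jar [([231.7, 286.3], 0.58), ([263.7, 273.1], 0.32)]
scene brush_pot [([198.2, 321.8], 0.69)]
top press_base [([262.9, 189.3], 0.72)]
top dial [([271.9, 165.0], 0.55)]
top upper_platen [([268.8, 182.8], 0.95)]
top gauge [([148.3, 251.2], 0.74), ([269.0, 166.9], 0.73)]
top knife [([336.9, 246.6], 0.8)]
top tiles [([212.5, 171.5], 0.67), ([145.3, 252.2], 0.64)]
top glaze_jar [([316.5, 179.7], 0.81)]
top brush_pot [([365.5, 174.8], 0.79)]
0.9
```

View pics/scene0.png

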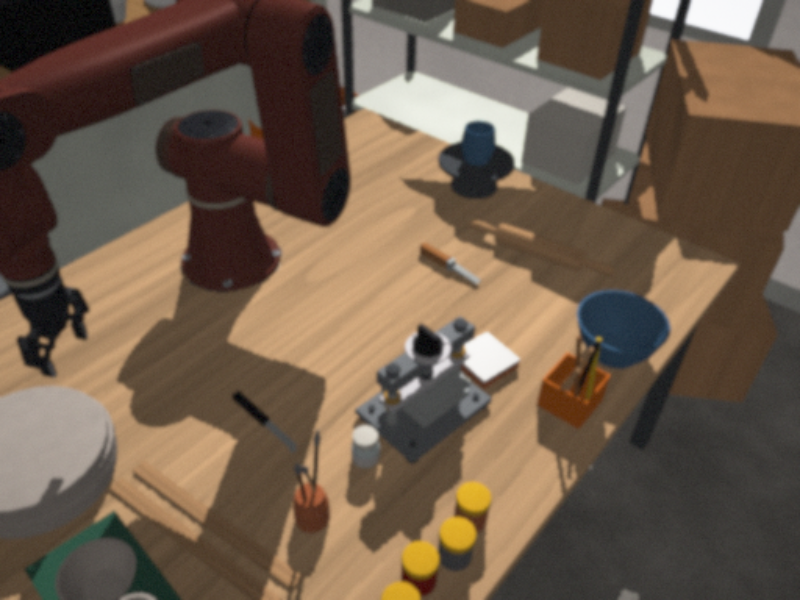

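View pics/top0.png

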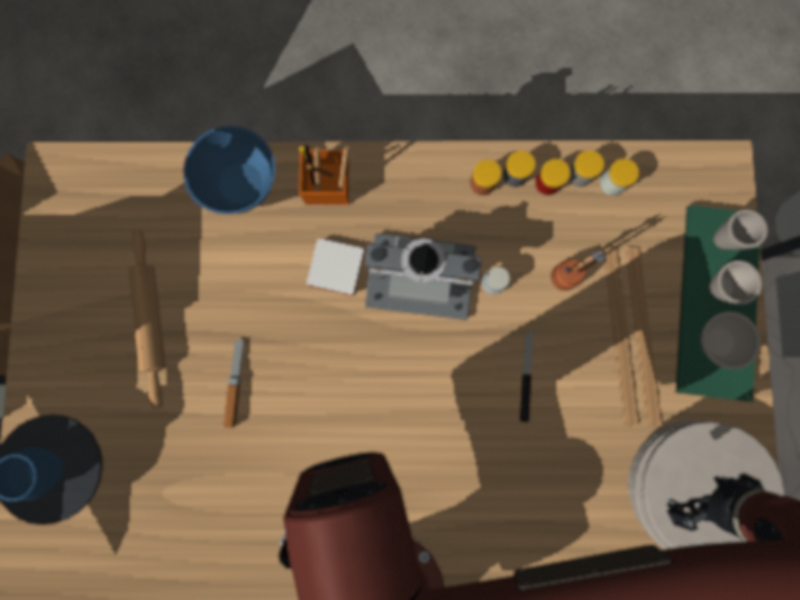

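```bash
cat > h.py <<'E'
import numpy as np, cv2
from scipy.spatial.transform import Rotation as R
from rig import bot
def cam(n, st=None):
    m=bot.camera_model(n)
    if n=="wrist":
        st=st or bot.state()
        T=np.eye(4); T[:3,:3]=R.from_rotvec(st["tool_rot"]).as_matrix(); T[:3,3]=st["ee_pos"]
        W=T@m["T_tool_cam"]; Rm,p=W[:3,:3],W[:3,3]
    else:
        Rm,p=R.from_rotvec(m["rotation"]).as_matrix(),np.array(m["position"])
    return m,Rm,p
def unproj(c,px,z):
    m,Rm,p=c; px=np.atleast_2d(np.asarray(px,float))
    d=np.c_[(px[:,0]-m["cx"])/m["fx"],-(px[:,1]-m["cy"])/m["fy"],-np.ones(len(px))]@Rm.T
    return p+d*((z-p[2])/d[:,2])[:,None]
def proj(c,P):
    m,Rm,p=c; q=(np.atleast_2d(P)-p)@Rm
    return np.c_[m["cx"]+m["fx"]*q[:,0]/-q[:,2], m["cy"]-m["fy"]*q[:,1]/-q[:,2]]
def tool_to(target, Rt, st=None):
    st=st or bot.state()
    R0=R.from_rotvec(st["tool_rot"]); 
    return R0.inv().apply(np.array(target)-st["ee_pos"]), (R0.inv()*R.from_matrix(Rt)).as_rotvec(degrees=True)
def down(yaw_y):  # tool x down, tool y horizontal at angle yaw_y
    x=np.array([0,0,-1.]); y=np.array([np.cos(yaw_y),np.sin(yaw_y),0]); return np.c_[x,y,np.cross(x,y)]
E
python3 - <<'E'
from h import *
c=cam("top")
print(R.from_rotvec(bot.state()["tool_rot"]).as_matrix().round(3))
for th,z in (("press_base",.1),("dial",.21),("upper_platen",.09),("gauge",.014),("knife",.01),("tiles",.028),("glaze_jar",.05),("brush_pot",.05)):
    im=bot.capture("top")
    r=bot.masks_of("top",th)
    for q in r[:2]:
        m=q["mask"].astype(np.uint8); 
        if not m.any(): continue
        rect=cv2.minAreaRect(np.argwhere(m)[:,::-1].astype(np.float32))
        print(th,round(q["score"],2),unproj(c,q["centre"],z).round(3),np.round(unproj(c,cv2.boxPoints(rect),z)[:,:2],3).tolist())
im=bot.capture("top")
cv2.imwrite("pics/topcrop.png",cv2.resize(im[130:290,120:370,::-1],None,fx=3.2,fy=3.2,interpolation=cv2.INTER_CUBIC))
E
```

```text
[[ 0.     0.421 -0.907]
 [-0.    -0.907 -0.421]
 [-1.     0.     0.   ]]
press_base 0.73 [[ 0.619 -0.058  0.1  ]] [[0.6, 0.045], [0.756, 0.026], [0.727, -0.189], [0.571, -0.166]]
dial 0.66 [[ 0.68  -0.067  0.21 ]] [[0.683, -0.03], [0.718, -0.082], [0.669, -0.113], [0.635, -0.062]]
upper_platen 0.56 [[ 0.657 -0.061  0.09 ]] [[0.629, 0.033], [0.756, 0.018], [0.731, -0.181], [0.604, -0.164]]
gauge 0.74 [[0.429 0.344 0.014]] [[0.348, 0.359], [0.539, 0.349], [0.537, 0.319], [0.346, 0.329]]
knife 0.62 [[ 0.435 -0.304  0.01 ]] [[0.363, -0.286], [0.552, -0.303], [0.55, -0.324], [0.362, -0.307]]
tiles 0.84 [[0.699 0.115 0.028]] [[0.659, 0.181], [0.763, 0.159], [0.738, 0.053], [0.635, 0.075]]
glaze_jar 0.65 [[ 0.655 -0.235  0.05 ]] [[0.688, -0.21], [0.688, -0.264], [0.632, -0.263], [0.633, -0.209]]
brush_pot 0.55 [[ 0.685 -0.395  0.05 ]] [[0.668, -0.34], [0.759, -0.432], [0.711, -0.476], [0.622, -0.384]]
```

View pics/topcrop.png

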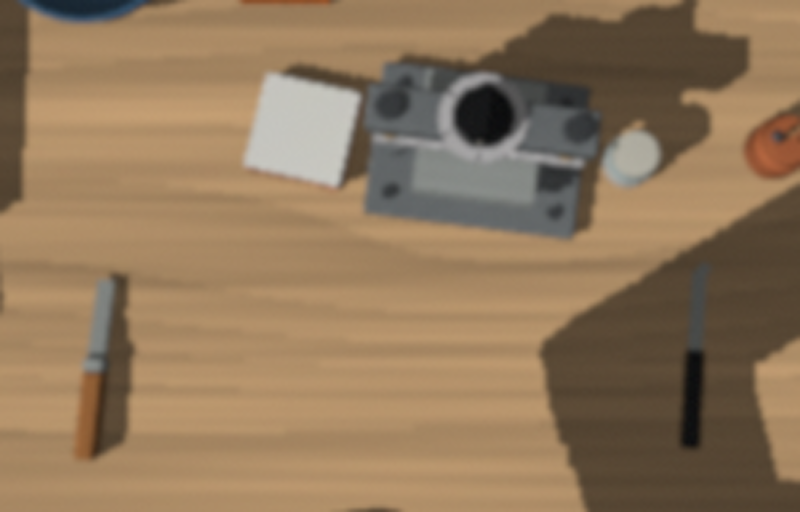

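Run:
```python
from h import *
s,r=tool_to([0.62,-0.06,0.34],down(np.radians(82))); print(s.round(3),r.round(1))
```

```text
[-0.109 -0.284 -0.537] [-147.1    0.    -0. ]
```

>>> servo_tool(
  slide=[
    [-0.109, -0.05, -0.08],
    [-0.109, -0.284, -0.537],
    [-0.109, -0.284, -0.537],
    [-0.109, -0.284, -0.537],
    [-0.109, -0.284, -0.537],
    [-0.109, -0.284, -0.537],
    [-0.109, -0.284, -0.537],
    [-0.109, -0.284, -0.537],
    [-0.109, -0.284, -0.537],
    [-0.109, -0.284, -0.537],
    [-0.109, -0.284, -0.537],
    [-0.109, -0.284, -0.537],
  ],
  delta_rot=[
    [-8, 0, 0],
    [-147, 0, 0],
    [-147, 0, 0],
    [-147, 0, 0],
    [-147, 0, 0],
    [-147, 0, 0],
    [-147, 0, 0],
    [-147, 0, 0],
    [-147, 0, 0],
    [-147, 0, 0],
    [-147, 0, 0],
    [-147, 0, 0],
  ],
  claw=[1, 1, 1, 1, 1, 1, 1, 1, 1, 1, 1, 1],
)

```text
t: 2.95
ee_pos: [0.6035, -0.0815, 0.3371]
tool_rot: [0.711, 1.451, -0.711]
wrist_force: [0.6, -1.6, 0.1]
opening: 0.0853
```

Run:
```python
from h import *
st=bot.state();print(st["t"],st["joint_positions"].round(2))
s,r=tool_to([0.62,-0.06,0.34],down(np.radians(82))); print(s.round(3),r.round(1))
```

```text
2.95 [-0.35  0.19  0.39  1.77 -0.    0.56]
[-0.003  0.026 -0.007] [-44.2   0.    0. ]
```

>>> servo_tool(
  slide=[
    [-0.003, 0.026, -0.007],
    [-0.003, 0.026, -0.007],
    [-0.003, 0.026, -0.007],
    [-0.003, 0.026, -0.007],
    [-0.003, 0.026, -0.007],
    [-0.003, 0.026, -0.007],
    [-0.003, 0.026, -0.007],
    [-0.003, 0.026, -0.007],
  ],
  delta_rot=[
    [-44, 0, 0],
    [-44, 0, 0],
    [-44, 0, 0],
    [-44, 0, 0],
    [-44, 0, 0],
    [-44, 0, 0],
    [-44, 0, 0],
    [-44, 0, 0],
  ],
  claw=[1, 1, 1, 1, 1, 1, 1, 1],
)

```text
t: 3.75
ee_pos: [0.6189, -0.0621, 0.3397]
tool_rot: [0.12, 1.567, -0.12]
wrist_force: [-0.2, -0.9, 0.3]
opening: 0.0853
```

Run:
```python
from h import *
st=bot.state();print(st["t"],st["joint_positions"].round(2),st["joint_velocities"].round(3),st["ee_pos"])
np.save("w1.npy",np.r_[st["ee_pos"],st["tool_rot"]])
im=bot.capture("wrist"); cv2.imwrite("w1raw.png",im[:,:,::-1])
cv2.imwrite("pics/w1.png",cv2.resize(im[:,:,::-1],(800,600),interpolation=cv2.INTER_CUBIC))
for th in ("dial","upper_platen","press_base"):
    for q in bot.masks_of("wrist",th)[:2]:
        print(th,q["score"],q["centre"]); cv2.imwrite(f"w1_{th}.png",q["mask"].astype(np.uint8)*255); break
```

```text
3.75 [-0.31  0.24  0.44  1.78 -0.   -0.16] [-0.002  0.    -0.001  0.    -0.001 -0.013] [ 0.61889064 -0.06212723  0.3397173 ]
dial 0.6 [247.8, 245.4]
upper_platen 0.84 [250.1, 183.6]
press_base 0.72 [250.5, 146.5]
```

View pics/w1.png

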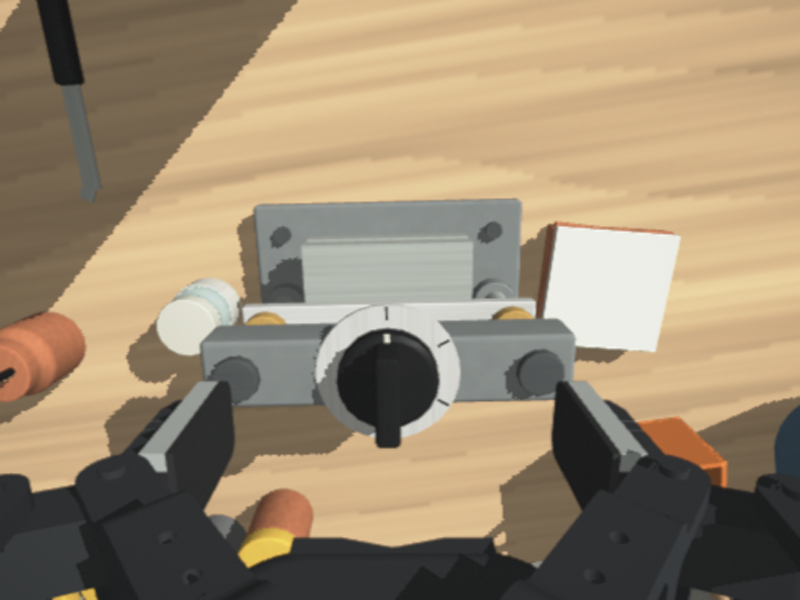

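```bash
cat > fit.py <<'E'
from h import *
from scipy.optimize import least_squares
w=np.load("w1.npy"); c=cam("wrist",{"ee_pos":w[:3],"tool_rot":w[3:]})
F=[((257,205),(-.085,-.115,.024)),((520,199),(-.085,.115,.024)),((303,243),(-.0625,-.0625,.07)),((472,239),(-.0625,.0625,.07)),((388,380),(0,0,.2))]
px=np.array([f[0] for f in F])*.64-.18; P=np.array([f[1] for f in F])
def W(x,P): 
    return R.from_rotvec([0,0,x[2]]).apply(P)+[x[0],x[1],0]
f=lambda x:(proj(c,W(x,P))-px).ravel()
r=least_squares(f,[.67,-.07,-.14]); print(r.x, np.degrees(r.x[2]), r.fun.round(1))
np.save("press.npy",r.x)
im=cv2.imread("w1raw.png"); im=cv2.resize(im,(800,600),interpolation=cv2.INTER_CUBIC)
def draw(pts):
    q=((proj(c,W(r.x,np.array(pts)))+.18)/.64).round().astype(int)
    cv2.polylines(im,[q.reshape(-1,1,2)],True,(0,0,255),1)
draw([(-.085,-.115,.024),(-.085,.115,.024),(.085,.115,.024),(.085,-.115,.024)])
draw([(-.0625,-.0625,.07),(-.0625,.0625,.07),(.0625,.0625,.07),(.0625,-.0625,.07)])
draw([(-.022,-.11,.185),(-.022,.11,.185),(.022,.11,.185),(.022,-.11,.185)])
draw([(-.026,-.007,.228),(-.026,.007,.228),(.026,.007,.228),(.026,-.007,.228)])
draw([(.03*np.cos(a),.03*np.sin(a),.2) for a in np.linspace(0,6.28,40)])
cv2.imwrite("pics/fit1.png",im)
s,rr=tool_to([r.x[0],r.x[1],.25],down(np.pi/2+r.x[2])); print(s.round(4),rr.round(1))
E
python3 fit.py
```

```text
[ 0.6811349  -0.07314736 -0.13261955] -7.59854023158186 [-3.2  0.4  2.2  0.6  2.7 -2.  -2.3 -1.7  0.4  2.3]
[ 0.0897 -0.0016  0.0632] [-1.  0.  0.]
```

View pics/fit1.png

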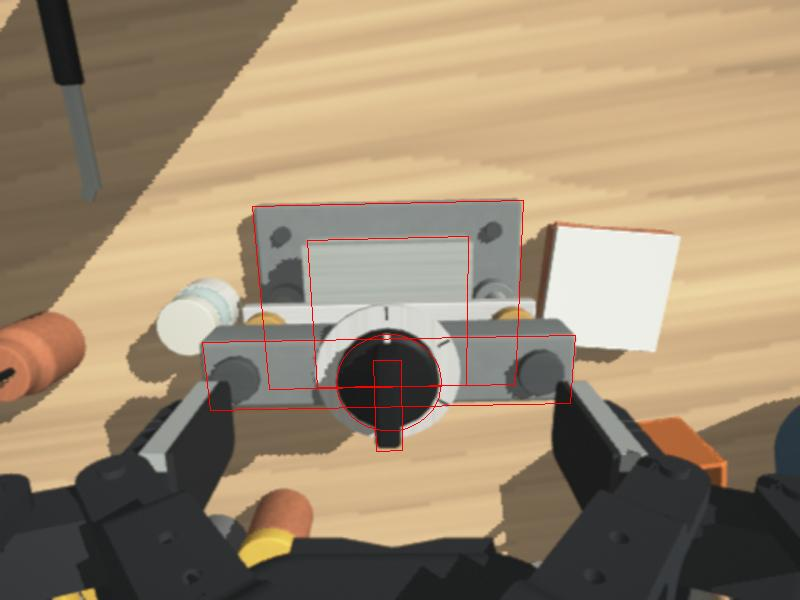

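```bash
sed -i 's/(-.0625,-.0625,.07)),((472/(-.0625,-.0625,.096)),((472/; s/(-.0625,.0625,.07)),((388/(-.0625,.0625,.096)),((388/; s/draw(\[(-.0625,-.0625,.07),(-.0625,.0625,.07),(.0625,.0625,.07),(.0625,-.0625,.07)/draw([(-.0625,-.0625,.096),(-.0625,.0625,.096),(.0625,.0625,.096),(.0625,-.0625,.096)/' fit.py; python3 fit.py
```

```text
[ 0.67952431 -0.07283147 -0.1327695 ] -7.607131895970021 [-3.3 -0.8  2.4 -0.7 -0.7  0.4  0.9  0.6  0.5  0.6]
[ 0.0897 -0.0015  0.0616] [-1.  0.  0.]
```

View pics/fit1.png

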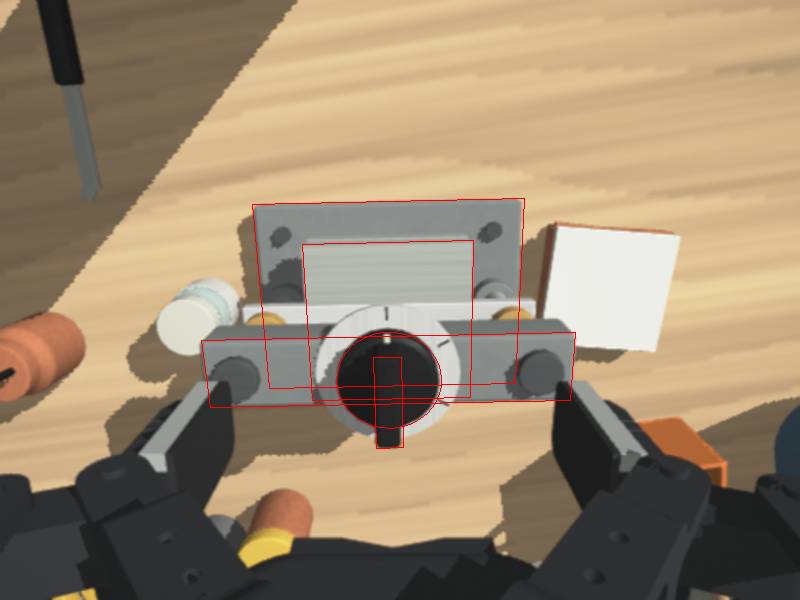

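>>> servo_tool(
  slide=[
    [0.03, -0.0015, 0.0616],
    [0.06, -0.0015, 0.0616],
    [0.06, -0.0015, 0.0616],
    [0.09, -0.0015, 0.0616],
    [0.11, -0.0015, 0.0616],
    [0.132, -0.0015, 0.0616],
    [0.132, -0.0015, 0.0616],
    [0.132, -0.0015, 0.0616],
  ],
  delta_rot=[
    [-1, 0, 0],
    [-1, 0, 0],
    [-1, 0, 0],
    [-1, 0, 0],
    [-1, 0, 0],
    [-1, 0, 0],
    [-1, 0, 0],
    [-1, 0, 0],
  ],
  claw=[0.1, 0, -0.2, -0.2, -0.2, -0.2, -0.2, -0.2],
)

```text
t: 4.75
ee_pos: [0.6794, -0.0727, 0.2093]
tool_rot: [0.103, 1.568, -0.104]
wrist_force: [0.4, -0.3, 1.7]
opening: 0.0343
```

Run:
```python
from h import *
st=bot.state();print(st["t"],st["joint_positions"].round(2),st["ee_pos"])
p=np.load("press.npy"); print(tool_to([p[0],p[1],.207],down(np.pi/2+p[2])))
im=bot.capture("wrist")
cv2.imwrite("pics/w2.png",cv2.resize(im[:,:,::-1],(800,600),interpolation=cv2.INTER_CUBIC))
```

```text
4.75 [-0.3   0.36  0.35  1.56 -0.   -0.17] [ 0.67937388 -0.07266919  0.20933014]
(array([ 0.0023303 , -0.00014052,  0.00016873]), array([0.04004603, 0.04337944, 0.0131029 ]))
```

View pics/w2.png

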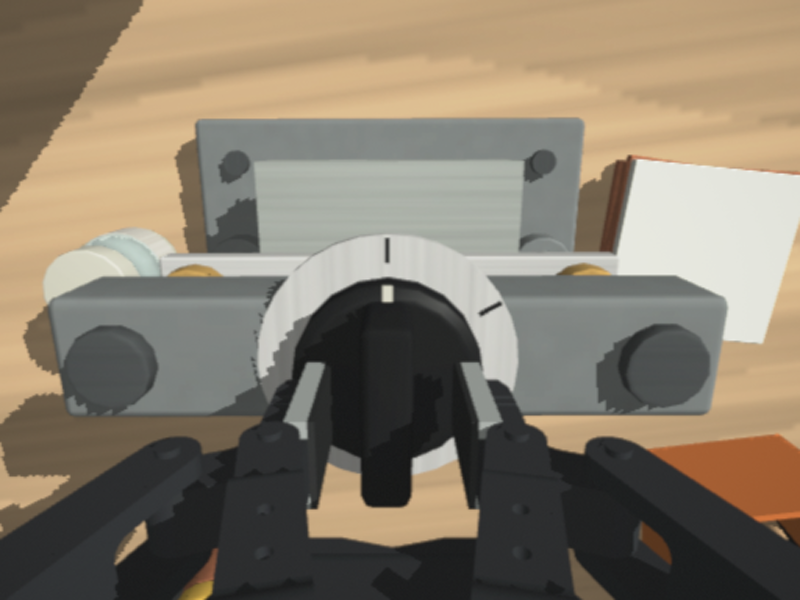

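>>> servo_tool(
  slide=[
    [0.0, 0, 0],
    [0.0, 0, 0],
    [0.0, 0, 0],
    [0.0, 0, 0],
    [0.0, 0, 0],
  ],
  delta_rot=[
    [0, 0, 0],
    [0, 0, 0],
    [0, 0, 0],
    [0, 0, 0],
    [0, 0, 0],
  ],
  claw=[-1, -1, -1, -1, -1],
  newtons=60,
)

```text
t: 5.3
ee_pos: [0.6801, -0.0742, 0.2101]
tool_rot: [0.102, 1.566, -0.107]
wrist_force: [-2.1, -4.9, 5.6]
opening: 0.0124
```

>>> servo_tool(
  slide=[
    [-0.001, -0.0015, 0],
    [-0.001, -0.0015, 0],
    [-0.001, -0.0015, 0],
    [-0.001, -0.0015, 0],
    [-0.001, -0.0015, 0],
    [-0.001, -0.0015, 0],
    [-0.001, -0.0015, 0],
    [-0.001, -0.0015, 0],
    [-0.001, -0.0015, 0],
    [-0.001, -0.0015, 0],
    [-0.001, -0.0015, 0],
    [-0.001, -0.0015, 0],
  ],
  delta_rot=[
    [0, 0, 0],
    [6, 0, 0],
    [12, 0, 0],
    [18, 0, 0],
    [24, 0, 0],
    [30, 0, 0],
    [36, 0, 0],
    [42, 0, 0],
    [48, 0, 0],
    [54, 0, 0],
    [59, 0, 0],
    [60, 0, 0],
  ],
  claw=[-1, -1, -1, -1, -1, -1, -1, -1, -1, -1, -1, -1],
)

```text
t: 6.5
ee_pos: [0.6801, -0.0745, 0.2102]
tool_rot: [0.918, 1.366, -0.917]
wrist_force: [0.5, -1.3, 5.8]
opening: 0.0123
```

Run:
```python
from h import *
st=bot.state();print(st["t"],st["joint_positions"].round(2),st["ee_pos"],st["wrist_force"],st["torque"])
im=bot.capture("wrist")
cv2.imwrite("pics/w3.png",cv2.resize(im[:,:,::-1],(800,600),interpolation=cv2.INTER_CUBIC))
```

```text
6.5 [-0.3   0.36  0.35  1.56 -0.    0.88] [ 0.68009251 -0.07454583  0.21019164] [ 0.45595363 -1.25256419  5.82479967] [-0.37343791 -0.20979295  0.03476596]
```

View pics/w3.png

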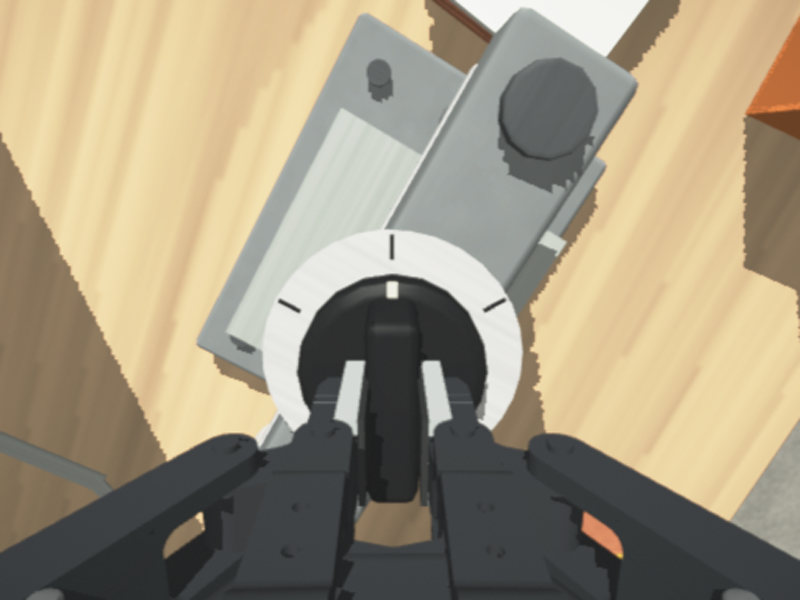

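>>> servo_tool(
  slide=[
    [0, 0, 0],
    [0, 0, 0],
    [-0.005, 0, 0],
    [-0.04, 0, 0],
    [-0.08, 0, 0],
    [-0.12, 0, 0],
    [-0.12, 0, 0],
  ],
  delta_rot=[
    [0, 0, 0],
    [0, 0, 0],
    [0, 0, 0],
    [0, 0, 0],
    [0, 0, 0],
    [0, 0, 0],
    [0, 0, 0],
  ],
  claw=[-0.2, -0.2, -0.2, -0.2, -0.2, -0.2, -0.2],
  newtons=60,
)

```text
t: 7.25
ee_pos: [0.6807, -0.0745, 0.336]
tool_rot: [0.916, 1.36, -0.912]
wrist_force: [-0.6, 0.3, 0.1]
opening: 0.0341
```

Run:
```python
from h import *
st=bot.state();print(st["t"],st["joint_positions"].round(2),st["ee_pos"],st["wrist_force"])
im=bot.capture("wrist")
cv2.imwrite("pics/w4.png",cv2.resize(im[:,:,::-1],(800,600),interpolation=cv2.INTER_CUBIC))
# view pose above gauge: TCP ~ (0.42,0.342) z .25
print(tool_to([0.40,0.34,0.26],down(np.radians(87))))
```

```text
7.25 [-0.3   0.44  0.69  1.81  0.    0.88] [ 0.6806709  -0.07454038  0.33600441] [-0.57914961  0.32984532  0.10923376]
(array([ 0.07026919, -0.10097657, -0.49050721]), array([-64.51678997,   0.34180784,  -0.11358734]))
```

View pics/w4.png

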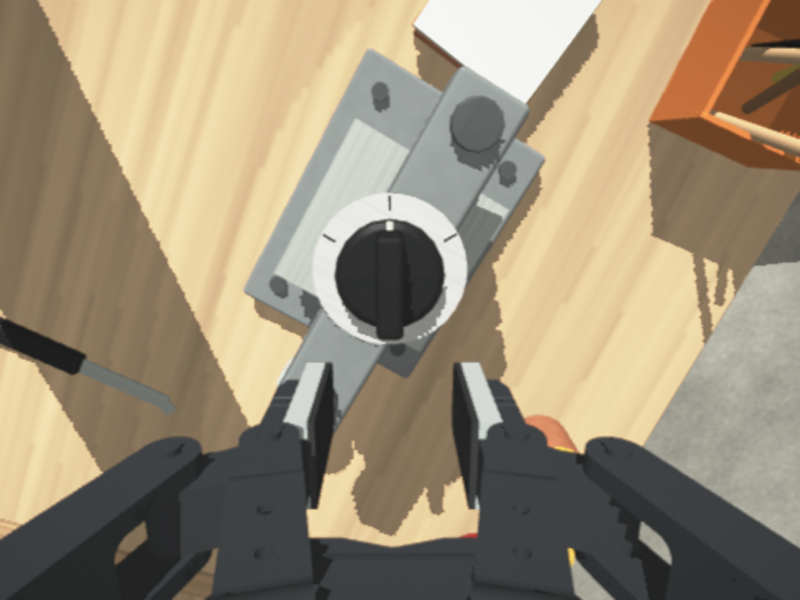

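The dial rests on the middle mark: the pointer at (390,228) lines up with the tick at (390,203). Now to the gauge.

>>> servo_tool(
  slide=[
    [0.0, -0.01, -0.04],
    [0.0, -0.02, -0.09],
    [0.01, -0.03, -0.14],
    [0.02, -0.04, -0.19],
    [0.03, -0.05, -0.24],
    [0.04, -0.06, -0.29],
    [0.05, -0.07, -0.34],
    [0.06, -0.08, -0.39],
    [0.07, -0.09, -0.44],
    [0.07, -0.1, -0.49],
    [0.07, -0.1, -0.49],
    [0.07, -0.1, -0.49],
  ],
  delta_rot=[
    [-8, 0, 0],
    [-16, 0, 0],
    [-24, 0, 0],
    [-32, 0, 0],
    [-40, 0, 0],
    [-48, 0, 0],
    [-56, 0, 0],
    [-64, 0, 0],
    [-64.5, 0, 0],
    [-64.5, 0, 0],
    [-64.5, 0, 0],
    [-64.5, 0, 0],
  ],
  claw=[0, 0, 0, 0, 0, 0, 0, 0, 0, 0, 0, 0],
)

```text
t: 8.5
ee_pos: [0.3977, 0.342, 0.2574]
tool_rot: [0.038, 1.572, -0.039]
wrist_force: [1.0, -0.4, 0.6]
opening: 0.0428
```

Run:
```python
from h import *
st=bot.state();print(st["t"],st["joint_positions"].round(2),st["ee_pos"],st["wrist_force"],st["tool_rot"])
np.save("w5.npy",np.r_[st["ee_pos"],st["tool_rot"]]); c=cam("wrist",st)
im=bot.capture("wrist"); cv2.imwrite("w5raw.png",im[:,:,::-1])
cv2.imwrite("pics/w5.png",cv2.resize(im[:,:,::-1],(800,600),interpolation=cv2.INTER_CUBIC))
for q in bot.masks_of("wrist","gauge")[:1]:
    print(q["score"],q["centre"]); rect=cv2.minAreaRect(np.argwhere(q["mask"])[:,::-1].astype(np.float32)); print(rect,unproj(c,cv2.boxPoints(rect),.015))
```

```text
8.5 [ 0.46 -0.12 -0.07  1.61  0.    0.51] [0.39769806 0.34198346 0.25739362] [ 0.98577928 -0.44031922  0.60444556] [ 0.03801419  1.57229263 -0.03908048]
0.9 [247.5, 181.9]
((248.71754455566406, 188.14459228515625), (20.83157730102539, 156.07406616210938), 1.3322198390960693) [[0.53485662 0.31776845 0.015     ]
 [0.34632325 0.33336071 0.015     ]
 [0.3479831  0.35611786 0.015     ]
 [0.53682354 0.34359066 0.015     ]]
```

View pics/w5.png

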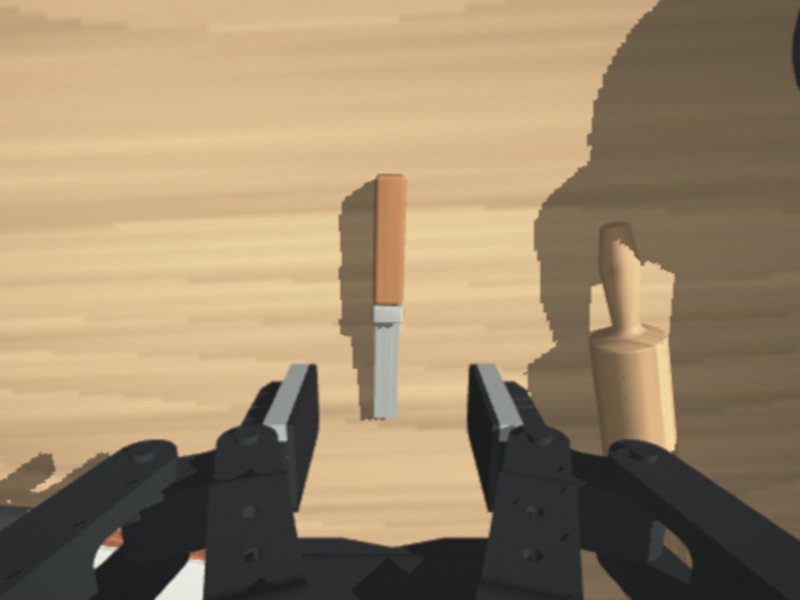

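Run:
```python
from h import *
from scipy.optimize import least_squares
w=np.load("w5.npy"); c=cam("wrist",{"ee_pos":w[:3],"tool_rot":w[3:]})
F=[((377,175),(-.106,-.011,.028)),((406,175),(-.106,.011,.028)),((375,418),(.085,-.009,.011)),((396,418),(.085,.009,.011))]
px=np.array([f[0] for f in F])*.64-.18; P=np.array([f[1] for f in F])
W=lambda x,P:R.from_rotvec([0,0,x[2]]).apply(P)+[x[0],x[1],0]
r=least_squares(lambda x:(proj(c,W(x,P))-px).ravel(),[.45,.34,-.05]); print(r.x,np.degrees(r.x[2]),r.fun.round(1))
print("junction px", (proj(c,W(r.x,np.array([(0,-.011,.028),(0,.011,.028),(0,-.009,.0195),(0,.009,.0195)])))+.18)/.64)
print("wood end at", unproj(c,np.array([(388,304),(388,323)])*.64-.18,.028))
np.save("gauge.npy",r.x); g=W(r.x,np.array([[-.025,0,.014]]))[0]; print(g)
t=[g[0],g[1],.014-bot.pinch_z+.0]; print(tool_to([g[0],g[1],.015],down(np.pi/2+r.x[2])))
```

```text
[ 0.45431106  0.33647445 -0.0757131 ] -4.338041033449207 [-1.1  0.   1.1  0.6 -0.4 -0.5  0.5 -0.2]
junction px [[372.79470384 323.43266069]
 [402.86516613 324.16063914]
 [375.87414857 319.89484917]
 [399.97424033 320.47945413]]
wood end at [[0.43924931 0.33738684 0.028     ]
 [0.45370472 0.3366286  0.028     ]]
[0.42938268 0.33836547 0.014     ]
(array([ 2.42753218e-01, -1.02077960e-05,  3.00987480e-02]), array([ 1.34939963, -0.05247827,  0.05647873]))
```

>>> servo_tool(
  slide=[
    [0.04, 0, 0.03],
    [0.09, 0, 0.03],
    [0.14, 0, 0.03],
    [0.19, 0, 0.03],
    [0.22, 0, 0.03],
    [0.24, 0, 0.03],
    [0.252, 0, 0.03],
    [0.252, 0, 0.03],
    [0.252, 0, 0.03],
  ],
  delta_rot=[
    [1.3, 0, 0],
    [1.3, 0, 0],
    [1.3, 0, 0],
    [1.3, 0, 0],
    [1.3, 0, 0],
    [1.3, 0, 0],
    [1.3, 0, 0],
    [1.3, 0, 0],
    [1.3, 0, 0],
  ],
  claw=[0, 0, 0, 0, 0, 0, 0, 0, 0],
)

```text
t: 9.5
ee_pos: [0.4307, 0.3386, 0.0075]
tool_rot: [0.06, 1.569, -0.06]
wrist_force: [0.1, 0.4, 0.5]
opening: 0.0426
```

Run:
```python
from h import *
st=bot.state();print(st["t"],st["wrist_force"])
g=np.load("gauge.npy");x=g[:2]-.025*np.array([np.cos(g[2]),np.sin(g[2])])
print(tool_to([*x,.005],down(np.pi/2+g[2])))
```

```text
9.5 [0.12877759 0.41054236 0.50184181]
(array([ 0.0025454 , -0.00030577, -0.0012803 ]), array([-0.0578431 ,  0.04862573, -0.01727147]))
```

>>> servo_tool(
  slide=[
    [0.001, 0, -0.001],
    [0.001, 0, -0.001],
    [0.001, 0, -0.001],
    [0.001, 0, -0.001],
    [0.001, 0, -0.001],
    [0.001, 0, -0.001],
    [0.001, 0, -0.001],
  ],
  delta_rot=[
    [0, 0, 0],
    [0, 0, 0],
    [0, 0, 0],
    [0, 0, 0],
    [0, 0, 0],
    [0, 0, 0],
    [0, 0, 0],
  ],
  claw=[-1, -1, -1, -1, -1, -1, -1],
  newtons=60,
)

```text
t: 10.2
ee_pos: [0.4299, 0.3394, 0.0072]
tool_rot: [0.06, 1.568, -0.059]
wrist_force: [-0.2, -2.0, 6.5]
opening: 0.0211
```

Run:
```python
from h import *
st=bot.state();print(st["t"],st["wrist_force"],st["torque"],st["ee_pos"],st["opening"])
im=bot.capture("wrist"); 
cv2.imwrite("pics/w6.png",cv2.resize(im[:,:,::-1],(800,600),interpolation=cv2.INTER_CUBIC))
```

```text
10.2 [-0.21232377 -1.98867524  6.47504843] [-0.29496987  0.08904242  0.00176621] [0.4299103  0.33936505 0.00723247] 0.0211451519004069
```

View pics/w6.png

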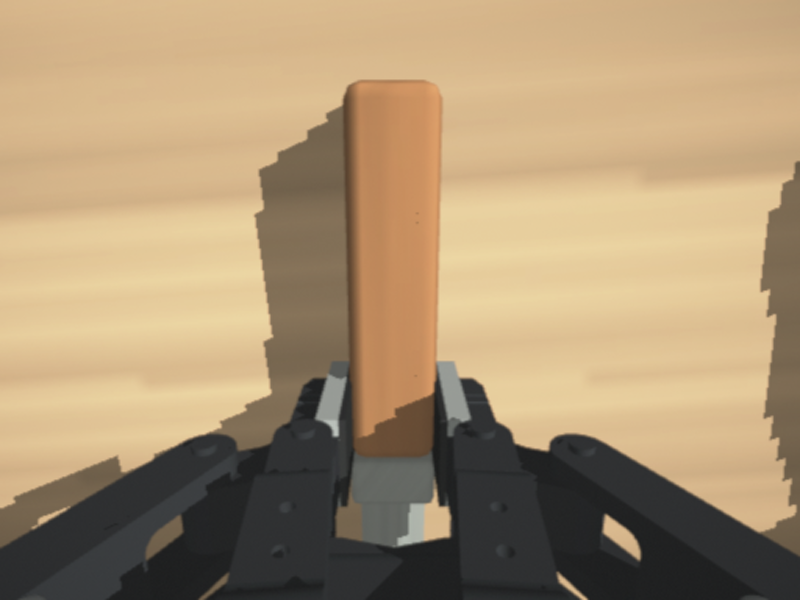

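>>> servo_tool(
  slide=[
    [-0.01, 0, 0],
    [-0.03, 0, 0],
    [-0.06, 0, 0],
    [-0.09, 0, 0],
    [-0.11, 0, 0],
    [-0.12, 0, 0],
    [-0.12, 0, 0],
    [-0.12, 0, 0],
  ],
  delta_rot=[
    [0, 0, 0],
    [0, 0, 0],
    [0, 0, 0],
    [0, 0, 0],
    [0, 0, 0],
    [0, 0, 0],
    [0, 0, 0],
    [0, 0, 0],
  ],
  claw=[-1, -1, -1, -1, -1, -1, -1, -1],
)

```text
t: 11.05
ee_pos: [0.4284, 0.3388, 0.1247]
tool_rot: [0.059, 1.571, -0.06]
wrist_force: [0.1, 1.1, -2.0]
opening: 0.0205
```

```bash
cat > tgt.py <<'E'
from h import *
import sys
P=np.array([.680,-.0742]); YAW=np.load("press.npy")[2]
def go(gx,z,gy=0):
    xy=P+R.from_rotvec([0,0,YAW]).apply([gx,gy,0])[:2]
    return tool_to([*xy,z],down(np.pi/2+YAW))
st=bot.state();print(st["t"],"F",st["wrist_force"].round(2),"T",st["torque"].round(2),st["ee_pos"].round(4),st["opening"].round(4))
q=R.from_rotvec([0,0,-YAW]).apply(st["ee_pos"]-[*P,0]); print("press frame tcp",q.round(4), "tip depth",round(q[0]+.11+.0625,4),"Fpress",R.from_rotvec([0,0,-YAW]).apply(st["wrist_force"]).round(2))
if len(sys.argv)>2:
    s,r=go(float(sys.argv[1]),float(sys.argv[2])); print(s.round(4),r.round(2))
E
python3 tgt.py -0.21 0.13
python3 - <<'E'
from h import *
im=bot.capture("wrist"); 
cv2.imwrite("pics/w7.png",cv2.resize(im[:,:,::-1],(800,600),interpolation=cv2.INTER_CUBIC))
E
```

```text
Traceback (most recent call last):
  File "tgt.py", line 7, in <module>
    st=bot.state();print(st["t"],"F",st["wrist_force"].round(2),"T",st["torque"].round(2),st["ee_pos"].round(4),st["opening"].round(4))
                                                                                                                ^^^^^^^^^^^^^^^^^^^
AttributeError: 'float' object has no attribute 'round'
```

View pics/w7.png

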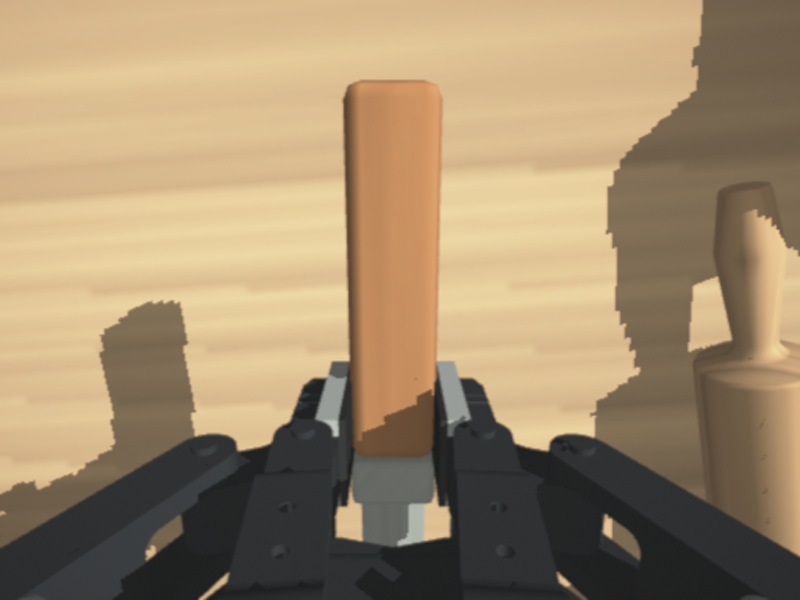

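```bash
sed -i 's/st\["opening"\].round(4)/round(st["opening"],4)/' tgt.py; python3 tgt.py -0.21 0.125
```

```text
11.1 F [-0.01 -0.34 -1.97] T [ 0.06 -0.02  0.  ] [0.4281 0.3386 0.1243] 0.0206
press frame tcp [-0.3043  0.3758  0.1243] tip depth -0.1318 Fpress [ 0.03 -0.34 -1.97]
[-0.0005 -0.3806  0.0728] [ 3.26 -0.1   0.06]
```

>>> servo_tool(
  slide=[
    [0, -0.03, 0.0],
    [0, -0.07, 0.0],
    [0, -0.115, 0.01],
    [0, -0.16, 0.02],
    [0, -0.205, 0.03],
    [0, -0.25, 0.04],
    [0, -0.295, 0.05],
    [0, -0.335, 0.06],
    [0, -0.365, 0.07],
    [0, -0.38, 0.073],
    [0, -0.3806, 0.073],
    [0, -0.3806, 0.073],
  ],
  delta_rot=[
    [0, 0, 0],
    [0, 0, 0],
    [1, 0, 0],
    [2, 0, 0],
    [3.26, 0, 0],
    [3.26, 0, 0],
    [3.26, 0, 0],
    [3.26, 0, 0],
    [3.26, 0, 0],
    [3.26, 0, 0],
    [3.26, 0, 0],
    [3.26, 0, 0],
  ],
  claw=[-1, -1, -1, -1, -1, -1, -1, -1, -1, -1, -1, -1],
)

```text
t: 12.3
ee_pos: [0.4721, -0.0453, 0.1249]
tool_rot: [0.105, 1.57, -0.104]
wrist_force: [0.1, 0.0, -1.8]
opening: 0.0206
```

```bash
python3 tgt.py -0.19 0.0707
python3 - <<'E'
from h import *
im=bot.capture("scene")[190:330,190:350,::-1]
cv2.imwrite("pics/s7.png",cv2.resize(im,None,fx=4,fy=4,interpolation=cv2.INTER_CUBIC))
E
```

```text
12.3 F [ 0.11  0.02 -1.81] T [0.06 0.01 0.02] [ 0.4721 -0.0453  0.1249] 0.0206
press frame tcp [-0.2099  0.0011  0.1249] tip depth -0.0374 Fpress [ 0.11  0.03 -1.81]
[ 0.0542 -0.0011  0.0199] [-0.01 -0.09 -0.04]
```

View pics/s7.png

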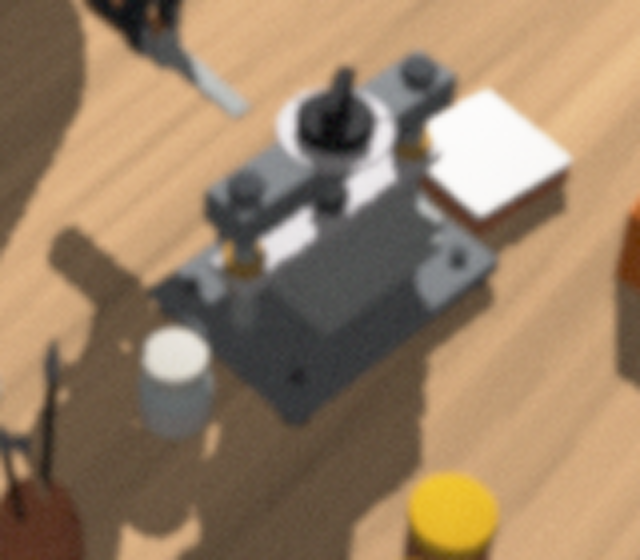

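>>> servo_tool(
  slide=[
    [0.015, -0.001, 0.0],
    [0.035, -0.001, 0.005],
    [0.05, -0.001, 0.01],
    [0.0542, -0.001, 0.02],
    [0.0542, -0.001, 0.02],
    [0.0542, -0.001, 0.02],
  ],
  delta_rot=[
    [0, 0, 0],
    [0, 0, 0],
    [0, 0, 0],
    [0, 0, 0],
    [0, 0, 0],
    [0, 0, 0],
  ],
  claw=[-1, -1, -1, -1, -1, -1],
)

```text
t: 12.95
ee_pos: [0.4919, -0.0489, 0.0709]
tool_rot: [0.104, 1.569, -0.103]
wrist_force: [-0.5, 0.1, -1.7]
opening: 0.0207
```

```bash
python3 tgt.py -0.16 0.0707;python3 - <<'E'
from h import *
im=bot.capture("wrist"); 
cv2.imwrite("pics/w8.png",cv2.resize(im[:,:,::-1],(800,600),interpolation=cv2.INTER_CUBIC))
E
```

```text
12.95 F [-0.47  0.05 -1.7 ] T [-0.03  0.03 -0.01] [ 0.4919 -0.0489  0.0709] 0.0207
press frame tcp [-0.1898  0.0002  0.0709] tip depth -0.0173 Fpress [-0.48 -0.01 -1.7 ]
[ 0.0002 -0.0002  0.0298] [ 0.07 -0.06 -0.01]
```

View pics/w8.png

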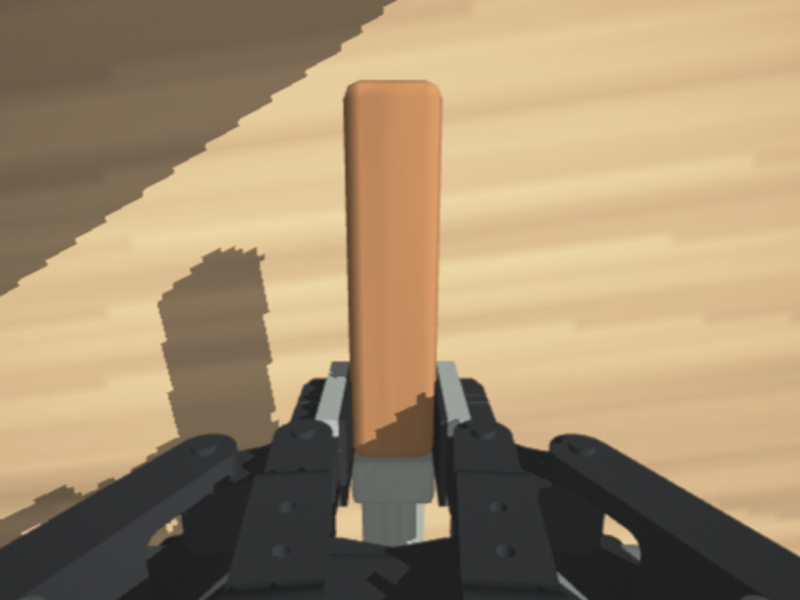

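>>> servo_tool(
  slide=[
    [0, 0, 0.008],
    [0, 0, 0.014],
    [0, 0, 0.018],
    [0, 0, 0.022],
    [0, 0, 0.026],
    [0, 0, 0.03],
    [0, 0, 0.034],
    [0, 0, 0.037],
    [0, 0, 0.037],
  ],
  delta_rot=[
    [0, 0, 0],
    [0, 0, 0],
    [0, 0, 0],
    [0, 0, 0],
    [0, 0, 0],
    [0, 0, 0],
    [0, 0, 0],
    [0, 0, 0],
    [0, 0, 0],
  ],
  claw=[-1, -1, -1, -1, -1, -1, -1, -1, -1],
)

```text
t: 13.9
ee_pos: [0.5294, -0.0547, 0.0715]
tool_rot: [0.104, 1.568, -0.104]
wrist_force: [0.3, 0.7, -1.4]
opening: 0.0208
```

```bash
python3 tgt.py
```

```text
13.9 F [ 0.33  0.67 -1.41] T [ 0.02  0.   -0.  ] [ 0.5294 -0.0547  0.0715] 0.0208
press frame tcp [-0.1518 -0.0006  0.0715] tip depth 0.0207 Fpress [ 0.23  0.7  -1.41]
```

>>> servo_tool(
  slide=[
    [0.001, 0, 0],
    [0.002, 0, 0],
    [0.0025, 0, 0],
    [0.0025, 0, 0],
  ],
  delta_rot=[
    [0, 0, 0],
    [0, 0, 0],
    [0, 0, 0],
    [0, 0, 0],
  ],
  claw=[-1, -1, -1, -1],
)

```text
t: 14.3
ee_pos: [0.5289, -0.0546, 0.0689]
tool_rot: [0.104, 1.568, -0.104]
wrist_force: [0.2, -0.3, -1.2]
opening: 0.021
```

```bash
python3 tgt.py
```

```text
14.3 F [ 0.2  -0.32 -1.16] T [-0.03 -0.    0.  ] [ 0.5289 -0.0546  0.0689] 0.021
press frame tcp [-0.1523 -0.0006  0.0689] tip depth 0.0202 Fpress [ 0.24 -0.29 -1.16]
```

>>> servo_tool(
  slide=[
    [0.0004, 0, 0],
    [0.0008, 0, 0],
    [0.0008, 0, 0],
  ],
  delta_rot=[
    [0, 0, 0],
    [0, 0, 0],
    [0, 0, 0],
  ],
  claw=[-1, -1, -1],
)

```text
t: 14.6
ee_pos: [0.5291, -0.0547, 0.0683]
tool_rot: [0.104, 1.568, -0.104]
wrist_force: [-0.6, 0.8, -1.5]
opening: 0.0208
```

```bash
python3 tgt.py
```

```text
14.6 F [-0.61  0.79 -1.47] T [ 0.04  0.02 -0.01] [ 0.5291 -0.0547  0.0683] 0.0208
press frame tcp [-0.1521 -0.0006  0.0683] tip depth 0.0204 Fpress [-0.71  0.71 -1.47]
```

>>> servo_tool(
  slide=[
    [0.0005, 0, 0],
    [0.0005, 0, 0],
    [0.001, 0, 0],
    [0.001, 0, 0],
  ],
  delta_rot=[
    [0, 0, 0],
    [0, 0, 0],
    [0, 0, 0],
    [0, 0, 0],
  ],
  claw=[-1, -1, -1, -1],
)

```text
t: 15.0
ee_pos: [0.5292, -0.0547, 0.0675]
tool_rot: [0.104, 1.568, -0.104]
wrist_force: [-3.0, 0.7, 3.1]
opening: 0.0208
```

```bash
python3 tgt.py
```

```text
15.0 F [-2.97  0.69  3.14] T [-0.02  0.21 -0.01] [ 0.5292 -0.0547  0.0675] 0.0208
press frame tcp [-0.152  -0.0006  0.0675] tip depth 0.0205 Fpress [-3.03  0.29  3.14]
```

>>> servo_tool(
  slide=[
    [-0.0005, 0, 0],
    [-0.0005, 0, 0.003],
    [-0.0005, 0, 0.006],
    [-0.0005, 0, 0.009],
    [-0.0005, 0, 0.012],
    [-0.0005, 0, 0.014],
    [-0.0005, 0, 0.014],
  ],
  delta_rot=[
    [0, 0, 0],
    [0, 0, 0],
    [0, 0, 0],
    [0, 0, 0],
    [0, 0, 0],
    [0, 0, 0],
    [0, 0, 0],
  ],
  claw=[-1, -1, -1, -1, -1, -1, -1],
)

```text
t: 15.7
ee_pos: [0.5435, -0.0566, 0.0678]
tool_rot: [0.104, 1.568, -0.104]
wrist_force: [-1.2, 0.2, 2.0]
opening: 0.0208
```

```bash
python3 tgt.py
```

```text
15.7 F [-1.2   0.25  2.02] T [ 0.01 -0.19 -0.04] [ 0.5435 -0.0566  0.0678] 0.0208
press frame tcp [-0.1376 -0.0006  0.0678] tip depth 0.0349 Fpress [-1.23  0.09  2.02]
```

>>> servo_tool(
  slide=[
    [0, 0, 0.001],
    [0, 0, 0.002],
    [0, 0, 0.003],
    [0, 0, 0.004],
    [0, 0, 0.004],
  ],
  delta_rot=[
    [0, 0, 0],
    [0, 0, 0],
    [0, 0, 0],
    [0, 0, 0],
    [0, 0, 0],
  ],
  claw=[-1, -1, -1, -1, -1],
)

```text
t: 16.2
ee_pos: [0.5471, -0.0571, 0.0677]
tool_rot: [0.104, 1.568, -0.104]
wrist_force: [-3.0, 0.4, 3.9]
opening: 0.0207
```

```bash
python3 tgt.py
```

```text
16.2 F [-2.96  0.43  3.85] T [-0.    0.18 -0.03] [ 0.5471 -0.0571  0.0677] 0.0207
press frame tcp [-0.134  -0.0006  0.0677] tip depth 0.0385 Fpress [-2.99  0.03  3.85]
```

>>> servo_tool(
  slide=[
    [0, 0, 0.001],
    [0, 0, 0.002],
    [0, 0, 0.003],
    [0, 0, 0.003],
  ],
  delta_rot=[
    [0, 0, 0],
    [0, 0, 0],
    [0, 0, 0],
    [0, 0, 0],
  ],
  claw=[-1, -1, -1, -1],
)

```text
t: 16.6
ee_pos: [0.5501, -0.0575, 0.0678]
tool_rot: [0.104, 1.568, -0.104]
wrist_force: [-3.2, 1.1, 4.8]
opening: 0.0206
```

```bash
python3 tgt.py
```

```text
16.6 F [-3.23  1.06  4.78] T [ 0.06  0.22 -0.05] [ 0.5501 -0.0575  0.0678] 0.0206
press frame tcp [-0.1309 -0.0006  0.0678] tip depth 0.0416 Fpress [-3.35  0.62  4.78]
```

>>> servo_tool(
  slide=[
    [-0.0003, 0, 0.001],
    [-0.0003, 0, 0.002],
    [-0.0003, 0, 0.003],
    [-0.0003, 0, 0.003],
  ],
  delta_rot=[
    [0, 0, 0],
    [0, 0, 0],
    [0, 0, 0],
    [0, 0, 0],
  ],
  claw=[-1, -1, -1, -1],
)

```text
t: 17.0
ee_pos: [0.553, -0.0578, 0.0679]
tool_rot: [0.104, 1.568, -0.104]
wrist_force: [-0.3, 0.2, 2.6]
opening: 0.0207
```

```bash
python3 tgt.py
```

```text
17.0 F [-0.35  0.18  2.58] T [ 0.07  0.1  -0.03] [ 0.553  -0.0578  0.0679] 0.0207
press frame tcp [-0.128  -0.0006  0.0679] tip depth 0.0445 Fpress [-0.37  0.13  2.58]
```

>>> servo_tool(
  slide=[
    [0, 0, 0.001],
    [0, 0, 0.002],
    [0, 0, 0.003],
    [0, 0, 0.003],
  ],
  delta_rot=[
    [0, 0, 0],
    [0, 0, 0],
    [0, 0, 0],
    [0, 0, 0],
  ],
  claw=[-1, -1, -1, -1],
)

```text
t: 17.4
ee_pos: [0.556, -0.0582, 0.068]
tool_rot: [0.104, 1.568, -0.104]
wrist_force: [-1.7, 0.4, 2.4]
opening: 0.0208
```

```bash
python3 tgt.py
```

```text
17.4 F [-1.68  0.43  2.42] T [-0.03  0.16  0.04] [ 0.556  -0.0582  0.068 ] 0.0208
press frame tcp [-0.125  -0.0006  0.068 ] tip depth 0.0475 Fpress [-1.72  0.21  2.42]
```

>>> servo_tool(
  slide=[
    [0, 0, 0.001],
    [0, 0, 0.002],
    [0, 0, 0.003],
    [0, 0, 0.003],
  ],
  delta_rot=[
    [0, 0, 0],
    [0, 0, 0],
    [0, 0, 0],
    [0, 0, 0],
  ],
  claw=[-1, -1, -1, -1],
)

```text
t: 17.8
ee_pos: [0.5591, -0.0587, 0.068]
tool_rot: [0.104, 1.568, -0.104]
wrist_force: [-1.7, 0.3, 3.1]
opening: 0.0206
```

```bash
python3 tgt.py
```

```text
17.8 F [-1.75  0.33  3.11] T [0.04 0.11 0.02] [ 0.5591 -0.0587  0.068 ] 0.0206
press frame tcp [-0.1219 -0.0006  0.068 ] tip depth 0.0506 Fpress [-1.78  0.09  3.11]
```

>>> servo_tool(
  slide=[
    [0, 0, 0.001],
    [0, 0, 0.002],
    [0, 0, 0.003],
    [0, 0, 0.003],
  ],
  delta_rot=[
    [0, 0, 0],
    [0, 0, 0],
    [0, 0, 0],
    [0, 0, 0],
  ],
  claw=[-1, -1, -1, -1],
)

```text
t: 18.2
ee_pos: [0.562, -0.0591, 0.068]
tool_rot: [0.104, 1.568, -0.104]
wrist_force: [-1.6, 0.8, 3.1]
opening: 0.021
```

```bash
python3 tgt.py
```

```text
18.2 F [-1.59  0.78  3.11] T [0.05 0.19 0.  ] [ 0.562  -0.0591  0.068 ] 0.021
press frame tcp [-0.1189 -0.0006  0.068 ] tip depth 0.0536 Fpress [-1.68  0.56  3.11]
```

>>> servo_tool(
  slide=[
    [0, 0, 0.001],
    [0, 0, 0.002],
    [0, 0, 0.002],
  ],
  delta_rot=[
    [0, 0, 0],
    [0, 0, 0],
    [0, 0, 0],
  ],
  claw=[-1, -1, -1],
)

```text
t: 18.5
ee_pos: [0.5638, -0.0593, 0.068]
tool_rot: [0.104, 1.568, -0.104]
wrist_force: [-4.2, 1.1, 3.8]
opening: 0.0208
```

```bash
python3 tgt.py
```

```text
18.5 F [-4.19  1.05  3.82] T [0.04 0.45 0.06] [ 0.5638 -0.0593  0.068 ] 0.0208
press frame tcp [-0.1172 -0.0006  0.068 ] tip depth 0.0553 Fpress [-4.29  0.49  3.82]
```

>>> servo_tool(
  slide=[
    [0, 0, 0.0005],
    [0, 0, 0.001],
    [0, 0, 0.001],
  ],
  delta_rot=[
    [0, 0, 0],
    [0, 0, 0],
    [0, 0, 0],
  ],
  claw=[-1, -1, -1],
)

```text
t: 18.8
ee_pos: [0.5643, -0.0593, 0.0679]
tool_rot: [0.104, 1.569, -0.104]
wrist_force: [-6.6, 0.5, 6.3]
opening: 0.0207
```

```bash
python3 tgt.py
```

```text
18.8 F [-6.6   0.54  6.28] T [ 0.05  0.96 -0.01] [ 0.5643 -0.0593  0.0679] 0.0207
press frame tcp [-0.1167 -0.0006  0.0679] tip depth 0.0558 Fpress [-6.61 -0.33  6.28]
```

>>> servo_tool(
  slide=[
    [-0.0003, 0, 0.0],
    [-0.0006, 0, 0.0],
    [-0.0006, 0, 0.0],
  ],
  delta_rot=[
    [0, 0, 0],
    [0, 0, 0],
    [0, 0, 0],
  ],
  claw=[-1, -1, -1],
)

```text
t: 19.1
ee_pos: [0.5643, -0.0593, 0.0682]
tool_rot: [0.104, 1.569, -0.104]
wrist_force: [-5.4, 0.4, 2.5]
opening: 0.0206
```

```bash
python3 tgt.py
python3 - <<'E'
from h import *
for i in range(3):
    bot.capture("wrist"); st=bot.state(); print(st["wrist_force"].round(1),st["torque"].round(2),st["ee_pos"].round(4))
E
```

```text
19.1 F [-5.43  0.4   2.48] T [ 0.07  0.89 -0.05] [ 0.5643 -0.0593  0.0682] 0.0206
press frame tcp [-0.1167 -0.0006  0.0682] tip depth 0.0558 Fpress [-5.44 -0.32  2.48]
[-4.5  0.8  1.4] [ 0.02  0.84 -0.07] [ 0.5643 -0.0593  0.0682]
[-4.4 -0.1  0.9] [ 0.03  0.91 -0.07] [ 0.5643 -0.0593  0.0682]
[-5.3  1.5  1.2] [ 0.04  0.85 -0.01] [ 0.5643 -0.0593  0.0682]
```

>>> servo_tool(
  slide=[
    [-0.0004, 0, 0.0],
    [-0.0004, 0, 0.0005],
    [-0.0004, 0, 0.001],
    [-0.0004, 0, 0.001],
    [-0.0004, 0, 0.001],
  ],
  delta_rot=[
    [0, 0, 0],
    [0, 0, 0],
    [0, 0, 0],
    [0, 0, 0],
    [0, 0, 0],
  ],
  claw=[-1, -1, -1, -1, -1],
)

```text
t: 19.75
ee_pos: [0.5647, -0.0593, 0.0682]
tool_rot: [0.105, 1.571, -0.104]
wrist_force: [-6.5, -0.3, 0.9]
opening: 0.0209
```

```bash
python3 tgt.py
python3 - <<'E'
from h import *
for i in range(3):
    im=bot.capture("wrist"); st=bot.state(); print(st["wrist_force"].round(1),st["torque"].round(2),st["ee_pos"].round(4))
cv2.imwrite("pics/w9.png",cv2.resize(im[:,:,::-1],(800,600),interpolation=cv2.INTER_CUBIC))
E
```

```text
19.75 F [-6.55 -0.29  0.89] T [ 0.08  1.34 -0.06] [ 0.5647 -0.0593  0.0682] 0.0209
press frame tcp [-0.1163 -0.0005  0.0682] tip depth 0.0562 Fpress [-6.45 -1.16  0.89]
[-7.6  0.5  0.6] [ 0.08  1.33 -0.03] [ 0.5647 -0.0593  0.0682]
[-7.7 -0.2  0.9] [ 0.11  1.35 -0.05] [ 0.5647 -0.0593  0.0682]
[-8.2  1.   0.4] [ 0.01  1.32 -0.05] [ 0.5647 -0.0593  0.0682]
```

View pics/w9.png

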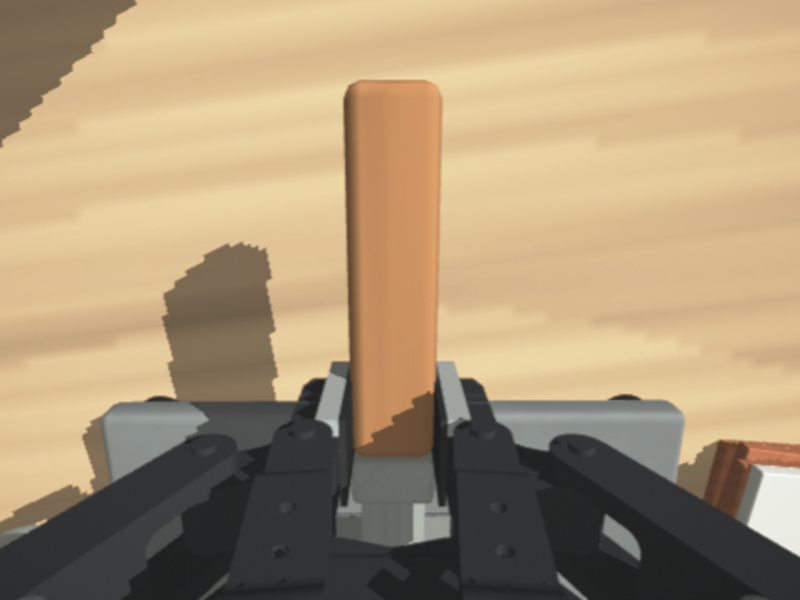

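>>> servo_tool(
  slide=[
    [-0.0003, 0, 0.0],
    [-0.0005, 0, 0.0],
    [-0.0005, 0, 0.0],
  ],
  delta_rot=[
    [0, 0, 0],
    [0, 0, 0],
    [0, 0, 0],
  ],
  claw=[-1, -1, -1],
)

```text
t: 20.2
ee_pos: [0.5647, -0.0593, 0.0683]
tool_rot: [0.105, 1.571, -0.104]
wrist_force: [-6.2, 0.7, -3.2]
opening: 0.0207
```

```bash
python3 tgt.py
python3 - <<'E'
from h import *
F=[]
for i in range(6):
    im=bot.capture("wrist"); st=bot.state(); F.append(np.r_[st["wrist_force"],st["torque"],st["ee_pos"],st["tool_rot"]])
print(np.mean(F,0).round(4)); print(st["t"])
E
```

```text
20.2 F [-6.25  0.69 -3.22] T [ 0.03  1.01 -0.09] [ 0.5647 -0.0593  0.0683] 0.0207
press frame tcp [-0.1163 -0.0005  0.0683] tip depth 0.0562 Fpress [-6.28 -0.15 -3.22]
[-6.0796 -0.2067 -3.1757 -0.0216  0.9939 -0.042   0.5647 -0.0593  0.0683
  0.1047  1.5709 -0.1041]
20.5
```

Run:
```python
from h import *
im=bot.capture("scene")[170:330,180:380,::-1]
cv2.imwrite("pics/s9.png",cv2.resize(im,None,fx=3.6,fy=3.6,interpolation=cv2.INTER_CUBIC))
```

```text
(no output)
```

View pics/s9.png

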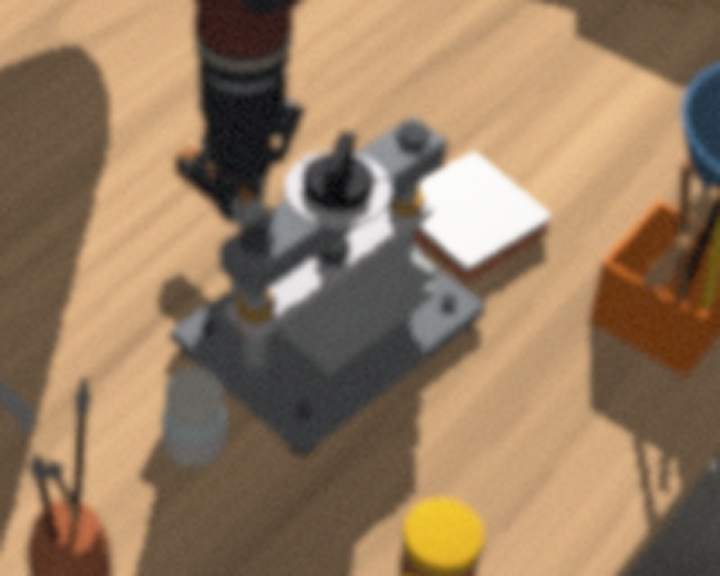

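Run:
```python
from h import *
st=bot.state(); print(st["t"],st["wrist_force"].round(1),st["opening"])
bot.job_done()
```

```text
20.55 [-5.8  0.2 -3.9] 0.02063002509477572
the job is handed in; nothing more can be done
```

I turned the dial one click clockwise, then slid the gauge in from the front until it dragged on both platens. I handed the job in at 20.55 s with the gauge still gripped; no verdict was reported.

- **Dial:** after I let go, the wrist picture showed its pointer on the middle mark, and the last scene picture showed the wing bar still turned.
- **Gauge position:** the arm pose puts the blade tip about 56 mm in. The last wrist picture showed the handle straight in the grip and centred on the press.
- **Snugness:** the drag along the blade was about 6 N. When I raised the arm's target by 0.5 mm, the gauge rose only about 0.1 mm, so it is touching both platens. The vertical force on the wrist went from +0.7 to −3.2 N, against −2 N with the gauge hanging free.
- **Not measured directly:** I could not read the two platen forces. I estimate 5 to 15 N on each, from the drag and an assumed friction.
- **Other things:** the path stayed clear of them, and those visible in the last scene picture looked in place. I did not measure their positions again at the end.

No check failed or disagreed, but the wrist force readings were noisy by about 1 N.

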